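# Put the party's battery candles on charge

## Robot

A 7-joint arm with a two-finger parallel gripper is mounted at the origin on the work surface. World frame = base frame: x ahead of the robot, y to its left, z up, the work surface at z = 0. Lengths are in m, angles in rad, forces in N, time in s.
With the tool pointing down it reaches from about 0.4 to 0.85 m from the base axis. Payload 10.4 kg.
Tool frame: the origin (TCP) lies at the very end of the fingers, on their centre line; the grasp point (between the pads) lies r.pinch_z behind it (r.pinch_z is the distance from the TCP to the grasp point, in m); z points along the fingers, x is the direction in which the jaws open and shut, and the axes are right-handed (so a half turn about z gives the same grasp; the last joint's range is limited). The gripper opens to 87 mm and grips with 3 to 60 N. Pads are 19 mm wide; open, the fingers measure 117 mm over their backs; the gripper's body (75 mm by 190 mm) begins 51 mm behind the grasp point.
Start: joints at [-0.023, 0.332, -0.065, 1.46, 0.022, 1.35, -0.088], TCP at [0.625, 0, 0.223] pointing down, gripper open.
Joint ranges: [-2.6, 2.6], [-0.5, 2.12], [-1.47, 1.34], [0.16, 2.42], [-1.27, 4.41], [0.06, 2.06], [-2.6, 2.6]. Speed limits (rad/s): [2.22, 2.22, 2.79, 2.79, 3.14, 3.14, 3.14].

## Interface

Orientations are given as a unit quaternion [x, y, z, w].
In Python, from bench import r gives the robot as it stands.
- The arm moves only by the tool carry_out, never from a script. Its argument "increments" is text: rows parted by semicolons, each of 7 numbers parted by spaces: the turn, a rotation vector about the tool's x, y, z in degrees, then the shift along the tool's x, y, z in m, then the finger opening in m, from 0 to 0.087. A call has exactly 5 rows; each row is the pose to reach, as a shift and turn from the pose measured when the call began, along the tool's axes at that moment; what a row does not reach only later rows make up. A row lasts 1/8 s, in which the tool goes at most 62.5 mm and 10.7 degrees, less where a joint would pass 70% of its speed; a pose out of reach is approached as far as the arm can. A call with a gripper value outside its range is refused whole. The fingers move at their own pace and stop on an object; "squeeze" is the grip in N (left out, the last holds). Time passes only in rows, so rows that repeat a pose let the fingers close, or fill a call up. It gives the time, the measured TCP pose, the force and the opening at its end, in the units of the state.
- r.read_state(): the state, without advancing time (a new reading comes with each control period).
- r.camera(name): name is "scene" or "side" or "wrist"; returns (picture, depth): 400x640x3 uint8, blue, green, red; 400x640 float32, m along the optical axis (not along the pixel's ray), 0 where there is no reading.
- r.camera_model(name): a dict with "K" (3x3 intrinsics, pixels), "extrinsics" (4x4, takes a point from camera to world coordinates). Camera axes: x right, y down, z forward; pixel columns grow to the right and rows downward; lengths in m; the calibration is good to about 2 mm. A picture is of the moment at which its call begins: read the wrist's pose just before it. camera_model takes no time and is no camera call; for the wrist camera it gives the pose at the moment of the call.
- r.close_job(): hands the job in, once; it reports no verdict.
The state is a dict: "time": time; "joint_positions": joint angles; "joint_vel": joint speeds; "joint_torque": joint torques, N m; "ee_pos": TCP position; "eef_rot": TCP orientation; "ft_force": force on the tool from outside, world axes, zero at the start; "torque": the same for the moment, N m; "width": finger opening in m.
Only numpy, scipy, OpenCV 4.12 (cv2) and the standard library are available. Lean on these libraries where they do the work, as an engineer would, in place of code of your own. Each camera call takes 0.05 s, during which the arm holds its last target.

## Task

The party is over: collect the four battery candles (the ones with a plastic flame) and stand each one upright, fully down in the charging cradle of the tray made for its shape and size. Set them down rather than dropping them, do not knock any over, and leave the two real wax candles on their brass plates where they are.

Things in the scene. Friction and masses are not known exactly. Their poses are not given: they have to be found in the camera images.
- pillar: Battery candle: clean ivory plastic, shallow hollow top, pointed plastic flame 12 mm wide standing 9 mm above the top edge; no plate under it. The largest: round, 60 mm diameter, 72 mm to the top edge, about 160 g. Loose, standing upright on the table. Origin at the centre of its underside, z up along the candle.
- votive: Battery candle: clean ivory plastic, shallow hollow top, pointed plastic flame 12 mm wide standing 9 mm above the top edge; no plate under it. The middle round one: 48 mm diameter, 58 mm to the top edge, about 100 g. Loose, standing upright on the table. Origin at the centre of its underside, z up along the candle.
- tealight: Battery candle: clean ivory plastic, shallow hollow top, pointed plastic flame 12 mm wide standing 9 mm above the top edge; no plate under it. The smallest: round, 36 mm diameter, 52 mm to the top edge, about 60 g. Loose, standing upright on the table. Origin at the centre of its underside, z up along the candle.
- square: Battery candle: clean ivory plastic, shallow hollow top, pointed plastic flame 12 mm wide standing 9 mm above the top edge; no plate under it. The only square one: 50 x 50 mm, 66 mm to the top edge, about 140 g; faces square to its x and y axes. Loose, standing upright on the table. Origin at the centre of its underside, z up along the candle.
- pillar_cradle: Charging cradle: light grey plate 90 x 90 x 6 mm with a black rim round a 72 mm round opening (the largest), for the 60 mm candle; rim 4 mm thick, 8 mm above the seat. Fixed. Origin at the centre of the plate's underside; x, y along its edges; seat 6 mm above the origin, 10 mm above the table. The four cradles lie 2 by 2, 92 mm apart, in any order, in a black tray (196 x 196 mm, walls 14 mm high) square to them.
- votive_cradle: Charging cradle: light grey plate 90 x 90 x 6 mm with a black rim round a 60 mm round opening (the middle one), for the 48 mm candle; rim 4 mm thick, 8 mm above the seat. Fixed. Origin at the centre of the plate's underside; x, y along its edges; seat 6 mm above the origin, 10 mm above the table. The four cradles lie 2 by 2, 92 mm apart, in any order, in a black tray (196 x 196 mm, walls 14 mm high) square to them.
- tealight_cradle: Charging cradle: light grey plate 90 x 90 x 6 mm with a black rim round a 48 mm round opening (the smallest), for the 36 mm candle; rim 4 mm thick, 8 mm above the seat. Fixed. Origin at the centre of the plate's underside; x, y along its edges; seat 6 mm above the origin, 10 mm above the table. The four cradles lie 2 by 2, 92 mm apart, in any order, in a black tray (196 x 196 mm, walls 14 mm high) square to them.
- square_cradle: Charging cradle: light grey plate 90 x 90 x 6 mm with a black rim round a 62 x 62 mm square opening, for the square candle; rim 4 mm thick, 8 mm above the seat. Fixed. Origin at the centre of the plate's underside; x, y along its edges; seat 6 mm above the origin, 10 mm above the table. The four cradles lie 2 by 2, 92 mm apart, in any order, in a black tray (196 x 196 mm, walls 14 mm high) square to them.
- wax_pillar: A real wax candle, round, 60 mm diameter, top 70 mm above the table, burnt: a deep melted hollow with a thin black wick, runs of wax down its side, stuck to a round brass drip plate of 88 mm diameter, 8 mm high. It does not belong in the tray. Loose, upright; origin at the centre of the plate's underside.
- wax_votive: A real wax candle, round, 48 mm diameter, top 58 mm above the table, burnt: a deep melted hollow with a thin black wick, runs of wax down its side, stuck to a round brass drip plate of 88 mm diameter, 8 mm high. It does not belong in the tray. Loose, upright; origin at the centre of the plate's underside.
Not all that is in view belongs to the job. Leave any pink or red look-alike of the square alone.

How it is judged:
By the outcome, as a careful person would: the job done as asked, in the order asked, and still so for the second after the job is handed in, with the robot touching nothing.
It also fails if it takes over 109 s, if anything falls off the work surface, if the arm or the gripper's body presses on something with over 40 N, if the wrist force passes 120 N, or if a joint passes its speed limit or range.

## Working session

There is one attempt and no reset: what is moved stays moved. The work goes in short steps, Python scripts to look and compute and a tool call to move; the robot and the scene stay as the last step left them, time stands still between calls to the robot, and variables do not carry over. Pictures are saved under pics/ and viewed, and the job is handed in when it is done.

Besides the shell and the picture viewer there is one more tool, called after "Request:" as name(argument=value, ...) on one line, values as JSON. carry_out: Moves the arm, as the interface text tells. Its arguments: {"type":"object","properties":{"increments":{"type":"string"},"squeeze":{"type":"number"}},"required":["increments"]}

```bash
mkdir -p pics; ls
python3 - <<'E'
from bench import r
import cv2,numpy as np
print(r.read_state(), r.pinch_z)
for n in ("scene","side","wrist"):
    m=r.camera_model(n); p,d=r.camera(n)
    cv2.imwrite(f"pics/{n}0.png",p); np.savez(f"pics/{n}0.npz",p=p,d=d,K=m["K"],T=m["extrinsics"])
    print(n,np.round(m["K"],1).tolist(),np.round(m["extrinsics"],3).tolist())
E
```

```text
pics
{'time': 0.0, 'joint_positions': array([-0.0225924 ,  0.33288156, -0.06472088,  1.46093305,  0.02158173,
        1.34987704, -0.08851014]), 'joint_vel': array([ 1.73393131e-03, -6.04935657e-04,  1.73999990e-04, -1.46247061e-04,
       -1.78507364e-04,  9.92591317e-05, -1.08063057e-03]), 'joint_torque': array([-1.20520472e-04, -6.23245955e+01,  2.44190963e-02, -3.89891267e+01,
       -6.13984605e-02,  3.97891912e-02,  1.87085252e-04]), 'ee_pos': array([6.24622039e-01, 8.93097022e-06, 2.21751874e-01]), 'eef_rot': array([ 9.99999753e-01,  9.39764122e-06, -7.01896062e-04,  1.96185897e-05]), 'ft_force': array([-0.43664188,  0.40719831, -0.26022918]), 'torque': array([ 0.01668367,  0.02461196, -0.04401335]), 'width': 0.08702509768277597} 0.0187
scene [[430.5, 0.0, 321.5], [0.0, 430.5, 197.2], [0.0, 0.0, 1.0]] [[0.701, 0.576, -0.421, 0.946], [0.713, -0.578, 0.396, -0.503], [-0.015, -0.578, -0.816, 0.936], [0.0, 0.0, 0.0, 1.0]]
side [[417.7, 0.0, 321.5], [0.0, 417.7, 206.7], [0.0, 0.0, 1.0]] [[0.738, -0.422, 0.526, -0.107], [-0.675, -0.478, 0.563, -0.682], [0.014, -0.77, -0.638, 0.74], [0.0, 0.0, 0.0, 1.0]]
wrist [[315.6, 0.0, 321.7], [0.0, 315.6, 198.1], [0.0, 0.0, 1.0]] [[1.0, 0.002, -0.001, 0.625], [0.001, -0.97, -0.244, 0.066], [-0.001, 0.244, -0.97, 0.383], [0.0, 0.0, 0.0, 1.0]]
```

View pics/scene0.png

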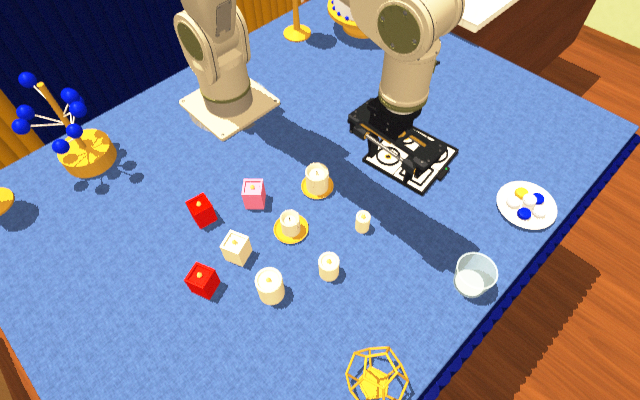

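View pics/side0.png

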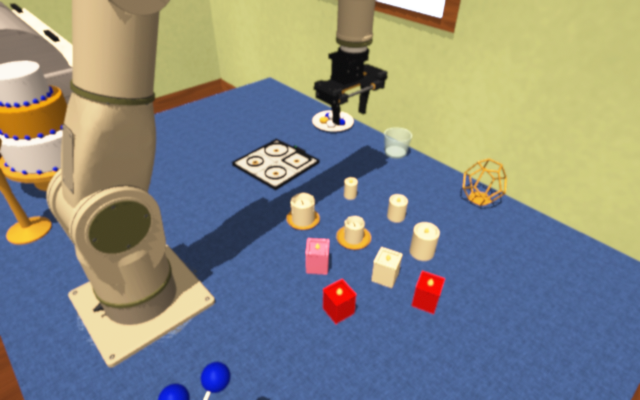

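View pics/wrist0.png

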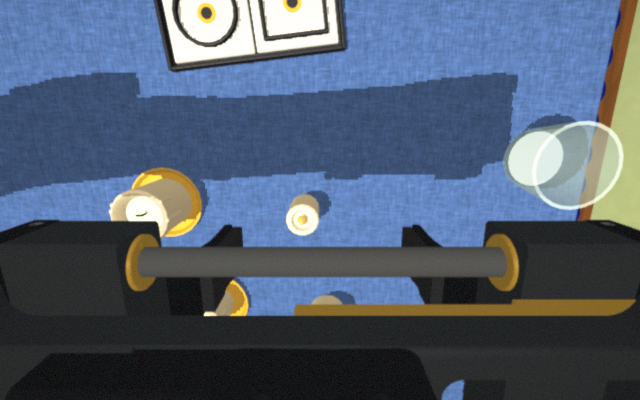

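```bash
cat > h.py <<'E'
import numpy as np,cv2
def load(n): return np.load(f"pics/{n}.npz")
def cloud(z):
    K,T,d=z["K"],z["T"],z["d"]; v,u=np.mgrid[:400,:640]
    P=np.stack([(u-K[0,2])/K[0,0]*d,(v-K[1,2])/K[1,1]*d,d],-1)
    return P@T[:3,:3].T+T[:3,3]
def onplane(z,uv,h):
    K,T=z["K"],z["T"]; uv=np.atleast_2d(uv).astype(float)
    R=np.c_[(uv[:,0]-K[0,2])/K[0,0],(uv[:,1]-K[1,2])/K[1,1],np.ones(len(uv))]@T[:3,:3].T
    return T[:3,3]+R*((h-T[2,3])/R[:,2])[:,None]
E
python3 - <<'E'
from h import *
s=load("scene0"); p=s["p"]; q=load("side0")["p"]
a=cv2.resize(p[155:315,175:385],None,fx=3.8,fy=3.7,interpolation=2)[:590]
cv2.imwrite("pics/c1.png",a)
cv2.imwrite("pics/c2.png",cv2.resize(q[130:325,225:455],None,fx=3.4,fy=3,interpolation=2))
C={'pillar':((270,287),(425,241),.072),'votive':((329,267),(398,208),.058),'tealight':((363,222),(351,188),.052),'square':((236,248),(387,267),.066),
'wp':((317,180),(303,211),.070),'wv':((291,226),(354,232),.058)}
for n,i in (("scene0",0),("side0",1)):
    z=load(n);W=cloud(z)
    for k,c in C.items():
        u,v=c[i]; h=c[2]
        sub=W[v-32:v+32,u-32:u+32].reshape(-1,3)
        ctr=onplane(z,c[i],h*.6)[0]
        m=(np.abs(sub[:,2]-h)<.004)&(np.hypot(*(sub-ctr)[:,:2].T)<.045)
        t=sub[m]
        if len(t)<8: print(n,k,len(t));continue
        (x,y),rad=cv2.minEnclosingCircle(t[:,:2].astype(np.float32)*1000)
        print(n,k,len(t),round(x),round(y),round(rad,1),cv2.minAreaRect(t[:,:2].astype(np.float32)*1000), np.percentile(sub[:,2],[1,99]).round(3))
E
```

```text
scene0 pillar 375 574 -319 30.5 ((574.9208984375, -319.2359924316406), (56.67565155029297, 58.75122833251953), 49.064517974853516) [-0.003  0.075]
scene0 votive 230 630 -190 24.4 ((629.9608764648438, -190.358154296875), (45.3078727722168, 47.46104049682617), 44.17438888549805) [-0.003  0.06 ]
scene0 tealight 115 602 -44 18.0 ((602.9880981445312, -43.59796905517578), (33.568973541259766, 34.064796447753906), 21.749483108520508) [-0.003  0.054]
scene0 square 275 444 -313 34.8 ((443.6617736816406, -313.2322998046875), (52.063133239746094, 52.18217468261719), 23.117313385009766) [-0.003  0.072]
scene0 wp 144 433 -35 31.2 ((432.346923828125, -35.27397918701172), (58.95122528076172, 58.33280944824219), 52.03883361816406) [-0.003  0.07 ]
scene0 wv 131 482 -174 25.1 ((481.0525817871094, -174.93679809570312), (43.81472396850586, 48.43187713623047), 47.61003494262695) [-0.003  0.059]
side0 pillar 191 572 -319 30.8 ((572.3578491210938, -320.3565673828125), (57.385215759277344, 58.76960372924805), 75.55921173095703) [-0.003  0.073]
side0 votive 112 629 -190 25.0 ((628.8125, -190.75924682617188), (46.6407470703125, 45.368770599365234), 20.90475082397461) [-0.003  0.072]
side0 tealight 65 599 -45 18.4 ((598.51123046875, -45.654754638671875), (32.56055450439453, 34.29373550415039), 36.69621658325195) [-0.004  0.056]
side0 square 209 441 -313 33.5 ((441.7861328125, -313.0091857910156), (51.89183807373047, 50.53791809082031), 22.567001342773438) [-0.003  0.068]
side0 wp 100 429 -35 30.7 ((429.2530822753906, -36.017051696777344), (58.109004974365234, 57.466068267822266), 9.168563842773438) [-0.004  0.069]
side0 wv 98 478 -175 24.6 ((478.2665710449219, -174.89305114746094), (47.1713981628418, 44.71152114868164), 1.7894688844680786) [-0.003  0.066]
```

View pics/c1.png

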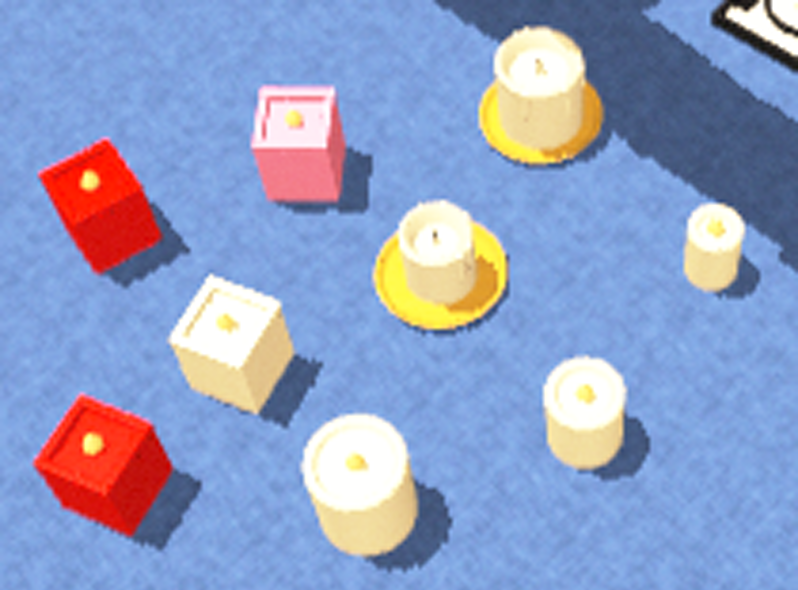

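View pics/c2.png

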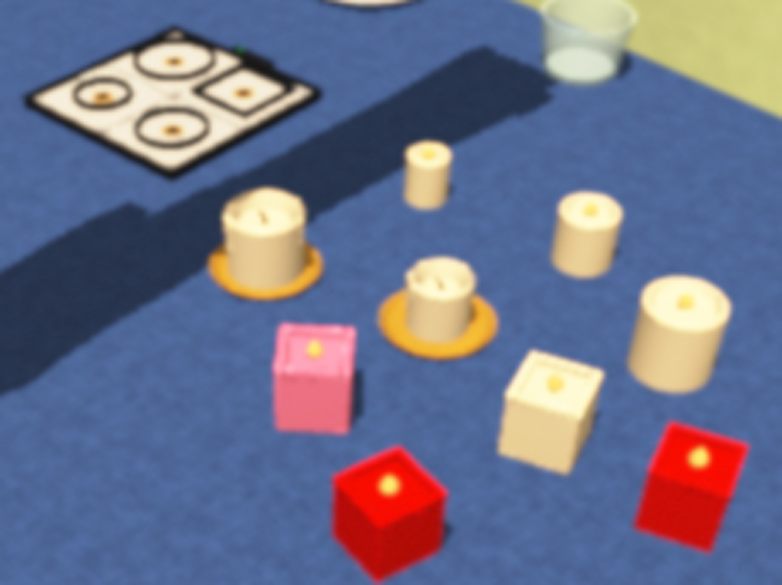

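The scene crop shows four flame candles with no plate. Pillar is at scene pixel (270,287), votive at (329,267), tealight at (363,222), and the ivory square at (236,248). The wax candles on brass are at (317,180) and (291,226). The red and pink cubes at (202,210), (202,281) and (254,194) are look-alikes to leave alone. Next I'll measure the tray.

Run:
```python
from h import *
z=load("side0"); p=z["p"]; q=cv2.resize(p[132:194,225:325],None,fx=8,fy=8,interpolation=2)
cv2.imwrite("pics/c3.png",q)
hsv=cv2.cvtColor(p,cv2.COLOR_BGR2HSV)
m=((hsv[...,1]<70)&(hsv[...,2]>150)).astype(np.uint8)
mm=np.zeros_like(m); mm[138:192,228:322]=m[138:192,228:322]
ys,xs=np.nonzero(mm)
P=onplane(z,np.c_[xs,ys],.010)[:,:2].astype(np.float32)*1000
print(cv2.minAreaRect(P))
# dark holes: contours inside
big=cv2.resize(p,None,fx=4,fy=4,interpolation=cv2.INTER_CUBIC); g=cv2.cvtColor(big,cv2.COLOR_BGR2GRAY)
d=(g<110).astype(np.uint8); roi=np.zeros_like(d); roi[138*4:190*4,230*4:320*4]=1
c,_=cv2.findContours(d*roi,cv2.RETR_CCOMP,cv2.CHAIN_APPROX_NONE)
for k in c:
    if len(k)<60: continue
    P=(onplane(z,(k[:,0]+.5)/4-.5,.018)[:,:2]*1000).astype(np.float32)
    (cx,cy),ra=cv2.minEnclosingCircle(P); R=cv2.minAreaRect(P)
    print(len(k),round(cx),round(cy),round(ra,1),np.round(R[0]),np.round(R[1]),round(R[2],1))
# brass buttons
hm=((hsv[...,1]>110)&(hsv[...,0]<30)).astype(np.uint8); hh=np.zeros_like(hm); hh[138:192,228:322]=hm[138:192,228:322]
n,l,st,ce=cv2.connectedComponentsWithStats(hh)
for i in range(1,n):
    if st[i,4]>3: print(ce[i],st[i,4],onplane(z,ce[i],.010)[0].round(3))
# tray depth cloud
```

```text
((538.3876953125, 224.36810302734375), (184.7105255126953, 183.2274169921875), 6.510115146636963)
128 486 151 23.8 [483. 145.] [14. 48.] 62.8
134 507 185 24.7 [510. 191.] [15. 49.] 56.5
98 480 244 19.3 [478. 239.] [11. 39.] 72.5
80 490 278 16.5 [491. 282.] [ 8. 33.] 77.5
1132 525 224 207.4 [523. 222.] [290. 303.] 48.9
883 531 213 125.9 [532. 215.] [188. 189.] 6.7
[275.5 150. ] 4 [0.58  0.278 0.01 ]
[255.         162.66666667] 18 [0.486 0.261 0.01 ]
[296.5 160.5] 8 [0.592 0.185 0.01 ]
[275.16666667 173.08333333] 12 [0.499 0.174 0.01 ]
```

View pics/c3.png

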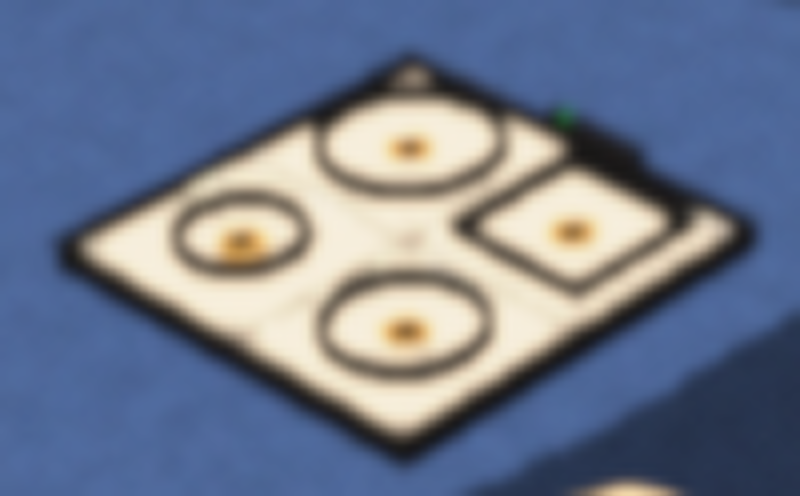

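Run:
```python
from h import *
z=load("scene0")
for c in ((202,210),(202,281),(254,194)): print(c,onplane(z,c,.045)[0].round(3))
W=cloud(load("side0"))
for v in range(140,176,3): print(v,[(int(a[0]*1000),int(a[1]*1000),int(a[2]*1000)) for a in W[v,290:312:3]])
```

```text
(202, 210) [ 0.303 -0.308  0.045]
(202, 281) [ 0.461 -0.42   0.045]
(254, 194) [ 0.357 -0.185  0.045]
140 [(666, 309, 0), (674, 302, 0), (682, 297, -1), (688, 288, 0), (699, 285, -2), (707, 277, -1), (712, 267, 0), (719, 260, 1)]
143 [(655, 296, -1), (661, 287, 0), (670, 282, -1), (675, 272, 0), (684, 267, 0), (695, 264, -3), (700, 254, 0), (707, 247, 0)]
146 [(626, 259, 14), (636, 256, 11), (645, 251, 10), (666, 262, -2), (673, 254, -2), (680, 246, -1), (687, 240, 0), (693, 231, 0)]
149 [(620, 252, 9), (627, 245, 9), (632, 236, 11), (637, 227, 13), (644, 220, 13), (667, 231, 0), (676, 226, -1), (684, 220, -1)]
152 [(608, 237, 9), (607, 221, 17), (619, 221, 12), (622, 208, 17), (635, 209, 11), (641, 201, 12), (665, 214, -3), (672, 207, -3)]
155 [(592, 217, 14), (604, 217, 9), (609, 208, 11), (619, 205, 8), (622, 194, 12), (624, 182, 17), (640, 185, 9), (642, 173, 14)]
158 [(584, 208, 10), (591, 201, 10), (599, 197, 9), (608, 192, 8), (612, 182, 11), (623, 180, 7), (623, 165, 15), (626, 154, 19)]
161 [(575, 197, 8), (582, 191, 8), (587, 182, 10), (594, 175, 11), (600, 168, 12), (611, 167, 7), (613, 153, 13), (624, 152, 9)]
164 [(557, 174, 17), (571, 177, 9), (580, 173, 7), (584, 163, 10), (585, 150, 16), (601, 154, 7), (605, 145, 10), (610, 136, 12)]
167 [(552, 168, 11), (558, 162, 11), (560, 149, 17), (572, 149, 11), (581, 145, 9), (584, 135, 13), (598, 137, 6), (610, 137, 0)]
170 [(542, 157, 9), (549, 150, 10), (558, 146, 8), (564, 139, 9), (568, 130, 12), (583, 134, 3), (596, 134, -2), (601, 126, -1)]
173 [(534, 146, 8), (542, 141, 7), (541, 126, 15), (557, 131, 5), (570, 133, -1), (577, 127, -1), (583, 119, 0), (590, 113, 0)]
```

Request:
carry_out(increments="0 0 0 -0.024 0.045 0 0.087; 0 0 0 -0.024 0.045 0.05 0.087; 0 0 0 -0.024 0.045 0.10 0.087; 0 0 0 -0.024 0.045 0.12 0.087; 0 0 0 -0.024 0.045 0.12 0.087", squeeze=15)

```text
time: 0.78
ee_pos: [0.5993, -0.045, 0.1002]
eef_rot: [1.0, -0.0, -0.002, -0.0]
ft_force: [0.2, -0.4, 1.0]
width: 0.0868
```

Request:
carry_out(increments="0 0 0 0.001 0 0.04 0.087; 0 0 0 0.001 0 0.07 0.087; 0 0 0 0.001 0 0.079 0.087; 0 0 0 0.001 0 0.079 0.03; 0 0 0 0.001 0 0.079 0.03")

```text
time: 1.4
ee_pos: [0.6012, -0.045, 0.023]
eef_rot: [1.0, 0.0, -0.001, 0.0]
ft_force: [-0.5, 0.1, -0.1]
width: 0.074
```

Request:
carry_out(increments="0 0 0 0 0 0 0.03; 0 0 0 0 0 0 0.03; 0 0 0 0 0 0 0.03; 0 0 0 0 0 0 0.03; 0 0 0 0 0 0 0.03")

```text
time: 2.02
ee_pos: [0.6012, -0.045, 0.023]
eef_rot: [1.0, 0.0, -0.001, 0.0]
ft_force: [-0.7, 0.0, 0.9]
width: 0.0359
```

Request:
carry_out(increments="0 0 0 0 0 -0.05 0.03; 0 0 0 0 0 -0.11 0.03; 0 0 0 -0.02 -0.05 -0.16 0.03; 0 0 0 -0.045 -0.10 -0.20 0.03; 0 0 0 -0.06 -0.145 -0.20 0.03")

```text
time: 2.65
ee_pos: [0.542, 0.1007, 0.226]
eef_rot: [1.0, -0.001, 0.001, -0.0]
ft_force: [0.4, -0.3, -0.4]
width: 0.0355
```

Request:
carry_out(increments="0 0 0 0 0 0 0.03; 0 0 0 0 0 0 0.03; 0 0 0 0 0 0 0.03; 0 0 0 0 0 0 0.03; 0 0 0 0 0 0 0.03")

```text
time: 3.28
ee_pos: [0.5421, 0.1001, 0.2256]
eef_rot: [1.0, -0.002, 0.001, -0.0]
ft_force: [-0.3, 0.8, -0.7]
width: 0.0354
```

Run:
```python
from bench import r
from h import *
m=r.camera_model("wrist"); p,d=r.camera("wrist")
cv2.imwrite("pics/wrist1.png",p); np.savez("pics/wrist1.npz",p=p,d=d,K=m["K"],T=m["extrinsics"])
z=load("wrist1")
hsv=cv2.cvtColor(p,cv2.COLOR_BGR2HSV)
g=cv2.cvtColor(p,cv2.COLOR_BGR2GRAY)
d=(g<90).astype(np.uint8)
c,_=cv2.findContours(d,cv2.RETR_CCOMP,cv2.CHAIN_APPROX_NONE)
for k in c:
    if len(k)<40: continue
    P=(onplane(z,k[:,0],.018)[:,:2]*1000).astype(np.float32)
    (cx,cy),ra=cv2.minEnclosingCircle(P); R=cv2.minAreaRect(P)
    if ra>150: continue
    print(len(k),k[:,0].mean(0).round(),round(cx),round(cy),round(ra,1),np.round(R[0]),np.round(R[1]),round(R[2],1))
```

```text
160 [600. 207.] 882 51 39.5 [882.  64.] [79. 28.] 0.8
166 [286. 110.] 503 175 33.1 [503. 176.] [64. 66.] 46.1
155 [286. 110.] 503 175 31.1 [503. 176.] [60. 61.] 89.9
45 [597.  76.] 847 212 7.9 [845. 211.] [ 7. 16.] 26.7
245 [366. 100.] 593 185 47.7 [593. 186.] [70. 69.] 6.7
222 [366. 100.] 592 186 43.2 [592. 186.] [64. 64.] 6.6
43 [44. 34.] 250 255 6.7 [250. 254.] [ 8. 12.] 78.0
40 [511.  20.] 744 267 7.7 [745. 267.] [ 7. 15.] 77.1
40 [203.  19.] 418 269 6.5 [418. 269.] [13.  5.] 84.7
46 [85. 17.] 294 269 7.5 [294. 269.] [ 7. 14.] 0.1
50 [316.  20.] 537 267 12.0 [537. 267.] [ 1. 24.] 6.6
102 [40. 20.] 245 267 12.5 [246. 270.] [16. 24.] 79.2
99 [627.  20.] 867 267 18.1 [864. 266.] [29. 32.] 13.7
41 [35.  4.] 245 281 8.3 [245. 283.] [17.  6.] 3.3
201 [561.  33.] 804 255 45.0 [801. 252.] [18. 89.] 43.1
257 [359.  29.] 582 276 39.1 [583. 262.] [48. 77.] 89.9
244 [274.  26.] 492 266 27.7 [492. 263.] [47. 54.] 89.9
129 [550. 293.] 837 -60 35.0 [837. -60.] [56. 47.] 89.8
142 [ 97. 296.] 249 -58 35.3 [249. -58.] [56. 47.] 89.8
206 [322. 291.] 542 -62 55.2 [542. -51.] [ 42. 109.] 89.8
102 [233. 264.] 433 -14 35.5 [430. -14.] [71.  9.] 86.2
105 [410. 264.] 652 -14 36.2 [655. -14.] [10. 72.] 4.7
171 [12. 15.] 218 273 16.7 [220. 272.] [32. 24.] 59.0
```

View pics/wrist1.png

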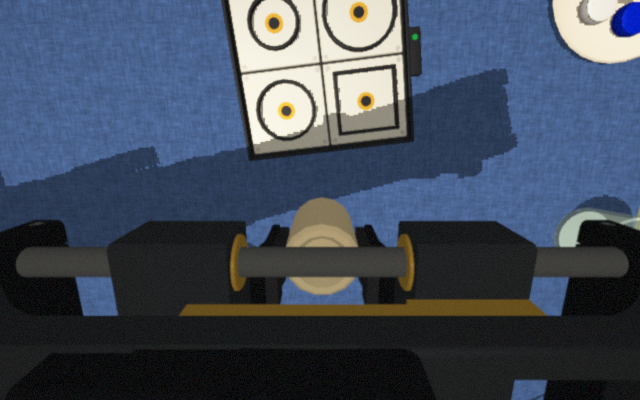

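The wrist picture shows the tray top-centre. The votive opening (61 mm) is at (286,110) and the square opening at (366,100), tray yaw 6.65°. The tealight opening is at (274,23) and the pillar opening at (359,12).

Targets in mm: tealight (491,266), votive (502,175), square (592,185.5), pillar (581,277).

Request:
carry_out(increments="0 0 0 -0.016 -0.055 0 0.03; 0 0 0 -0.033 -0.11 0 0.03; 0 0 0 -0.051 -0.166 0.02 0.03; 0 0 0 -0.051 -0.166 0.075 0.03; 0 0 0 -0.051 -0.166 0.12 0.03")

```text
time: 3.95
ee_pos: [0.4911, 0.2669, 0.104]
eef_rot: [1.0, -0.001, 0.001, -0.0]
ft_force: [0.6, -0.9, -0.3]
width: 0.0353
```

Request:
carry_out(increments="0 0 0 0 0 0.02 0.03; 0 0 0 0 0 0.04 0.03; 0 0 0 0 0 0.06 0.03; 0 0 0 0 0 0.062 0.03; 0 0 0 0 0 0.062 0.03")

```text
time: 4.58
ee_pos: [0.4915, 0.267, 0.0425]
eef_rot: [1.0, -0.001, 0.001, -0.0]
ft_force: [0.2, -0.6, -0.4]
width: 0.0354
```

```bash
cat > snap.py <<'E'
import sys
from bench import r
from h import *
tag=sys.argv[1]
o=[]
for n,(u0,v0,u1,v1) in (("scene",(300,90,500,210)),("side",(215,110,345,200))):
    m=r.camera_model(n); p,d=r.camera(n)
    np.savez(f"pics/{n}{tag}.npz",p=p,d=d,K=m["K"],T=m["extrinsics"])
    o.append(cv2.resize(p[v0:v1,u0:u1],(400,int(400*(v1-v0)/(u1-u0))),interpolation=2))
h=max(a.shape[0] for a in o)
cv2.imwrite(f"pics/snap{tag}.png",np.hstack([cv2.copyMakeBorder(a,0,h-a.shape[0],0,0,0) for a in o]))
E
python3 snap.py A
```

```text
(no output)
```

View pics/snapA.png

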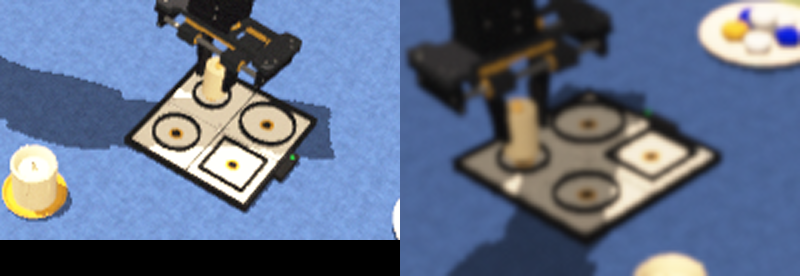

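The snap shows the tealight hovering over the small ring in both views. I'll lower it the last 10 mm.

Request:
carry_out(increments="0 0 0 0 0 0.003 0.03; 0 0 0 0 0 0.006 0.03; 0 0 0 0 0 0.009 0.03; 0 0 0 0 0 0.0095 0.03; 0 0 0 0 0 0.0095 0.03")

```text
time: 5.3
ee_pos: [0.4918, 0.2672, 0.0334]
eef_rot: [1.0, -0.001, 0.001, -0.0]
ft_force: [0.5, -0.4, -0.3]
width: 0.0356
```

Request:
carry_out(increments="0 0 0 0 0 0 0.03; 0 0 0 0 0 0 0.045; 0 0 0 0 0 0 0.06; 0 0 0 0 0 0 0.06; 0 0 0 0 0 0 0.06")

```text
time: 5.92
ee_pos: [0.4918, 0.2672, 0.0334]
eef_rot: [1.0, -0.001, 0.001, -0.0]
ft_force: [-0.1, 0.8, -0.2]
width: 0.0587
```

Request:
carry_out(increments="0 0 0 0 0 -0.03 0.06; 0 0 0 0 0 -0.08 0.06; 0 0 0 0 0 -0.14 0.087; 0 0 0 0.02 0.06 -0.16 0.087; 0 0 0 0.04 0.12 -0.16 0.087")

```text
time: 6.55
ee_pos: [0.531, 0.1508, 0.1957]
eef_rot: [1.0, 0.0, 0.003, -0.001]
ft_force: [0.8, -0.4, -0.2]
width: 0.0817
```

Request:
carry_out(increments="0 0 0 0.02 0.06 0 0.087; 0 0 0 0.04 0.12 0 0.087; 0 0 0 0.06 0.18 0 0.087; 0 0 0 0.08 0.24 0 0.087; 0 0 0 0.098 0.30 0 0.087")

```text
time: 7.18
ee_pos: [0.6286, -0.1471, 0.1958]
eef_rot: [1.0, 0.001, 0.003, -0.001]
ft_force: [0.4, 1.6, 0.6]
width: 0.0873
```

```bash
python3 snap.py B
python3 - <<'E'
from h import *
z=load("sceneB");W=cloud(z)
# tealight top & rings
t=W.reshape(-1,3); m=(abs(t[:,2]-.062)<.004)&(np.hypot(t[:,0]-.491,t[:,1]-.266)<.04)
t=t[m]; print(len(t),cv2.minEnclosingCircle(t[:,:2].astype(np.float32)*1000))
p=cv2.resize(z["p"],None,fx=4,fy=4,interpolation=2); g=cv2.cvtColor(p,cv2.COLOR_BGR2GRAY)
c,_=cv2.findContours((g<90).astype(np.uint8),cv2.RETR_CCOMP,cv2.CHAIN_APPROX_NONE)
for k in c:
    if len(k)<60: continue
    P=(onplane(z,(k[:,0]+.5)/4-.5,.018)[:,:2]*1000).astype(np.float32)
    (cx,cy),ra=cv2.minEnclosingCircle(P); R=cv2.minAreaRect(P)
    if 25<ra<60 and abs(cx-540)<90 and abs(cy-224)<90: print(len(k),round(cx),round(cy),round(ra,1),np.round(R[0]),np.round(R[1]),round(R[2],1))
E
```

```text
81 ((492.4589538574219, 268.85888671875), 18.827125549316406)
308 593 184 48.1 [593. 185.] [70. 72.] 6.8
270 593 184 42.5 [594. 185.] [64. 63.] 6.6
246 502 174 34.9 [502. 174.] [66. 69.] 31.7
216 503 174 31.1 [502. 174.] [59. 59.] 83.9
262 492 265 28.4 [494. 261.] [54. 49.] 25.0
255 583 275 37.0 [583. 275.] [70. 72.] 77.1
```

View pics/snapB.png

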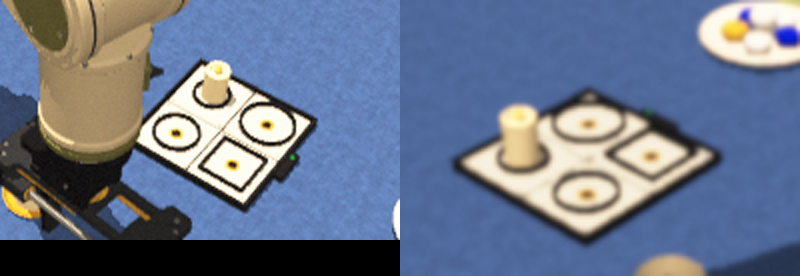

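The tealight is seated. Its top reads 62 mm, centred about 3 mm off the ring centre. Votive next.

Request:
carry_out(increments="0 0 0 0.001 0.043 0 0.087; 0 0 0 0.001 0.043 0.06 0.087; 0 0 0 0.001 0.043 0.11 0.087; 0 0 0 0.001 0.043 0.15 0.087; 0 0 0 0.001 0.043 0.17 0.087")

```text
time: 7.9
ee_pos: [0.628, -0.1975, 0.0227]
eef_rot: [1.0, -0.005, 0.001, 0.001]
ft_force: [0.3, -0.4, 1.1]
width: 0.0867
```

Request:
carry_out(increments="0 0 0 0 0 0.002 0.087; 0 0 0 0 0 0.002 0.04; 0 0 0 0 0 0.002 0.04; 0 0 0 0 0 0.002 0.04; 0 0 0 0 0 0.002 0.04")

```text
time: 8.52
ee_pos: [0.6283, -0.1976, 0.0212]
eef_rot: [1.0, -0.005, 0.002, 0.001]
ft_force: [0.5, -0.3, 0.0]
width: 0.0549
```

Request:
carry_out(increments="0 0 0 0 0 0 0.04; 0 0 0 0 0 0 0.04; 0 0 0 0 0 0 0.04; 0 0 0 0 0 -0.01 0.04; 0 0 0 0 0 -0.03 0.04")

```text
time: 9.15
ee_pos: [0.6276, -0.1974, 0.0516]
eef_rot: [1.0, -0.005, 0.001, 0.001]
ft_force: [-1.0, -0.1, -1.5]
width: 0.0475
```

The TCP ended about 7 mm short of the votive's axis in y, because the move started while the arm was still drifting. The grip is still on the pad, so I'll measure the offset in hand.

Request:
carry_out(increments="0 0 0 0 0 -0.06 0.04; 0 0 0 0 0 -0.12 0.04; 0 0 0 -0.018 -0.052 -0.15 0.04; 0 0 0 -0.036 -0.104 -0.15 0.04; 0 0 0 -0.054 -0.156 -0.15 0.04")

```text
time: 9.78
ee_pos: [0.5744, -0.0393, 0.2035]
eef_rot: [1.0, -0.005, 0.002, 0.001]
ft_force: [0.4, 0.0, -1.4]
width: 0.0473
```

Request:
carry_out(increments="0 0 0 -0.018 -0.052 0 0.04; 0 0 0 -0.036 -0.104 0 0.04; 0 0 0 -0.054 -0.156 0 0.04; 0 0 0 -0.071 -0.209 0 0.04; 0 0 0 -0.071 -0.209 0 0.04")

```text
time: 10.4
ee_pos: [0.5036, 0.1754, 0.2047]
eef_rot: [1.0, -0.001, 0.003, -0.0]
ft_force: [0.4, -0.1, -1.0]
width: 0.0473
```

```bash
python3 snap.py C
python3 - <<'E'
from bench import r
from h import *
s=r.read_state(); e=s["ee_pos"]; print(e.round(4))
for n in ("sceneC","sideC"):
    z=load(n);t=cloud(z).reshape(-1,3); zt=e[2]-.0212+.058
    hs=cv2.cvtColor(z["p"],cv2.COLOR_BGR2HSV).reshape(-1,3)
    m=(abs(t[:,2]-zt)<.005)&(np.hypot(t[:,0]-e[0],t[:,1]-e[1])<.045)&(hs[:,2]>120)&(hs[:,1]<120)
    t=t[m]; print(len(t),cv2.minEnclosingCircle(t[:,:2].astype(np.float32)*1000), t.min(0).round(3),t.max(0).round(3))
E
```

```text
[0.5055 0.1705 0.2043]
114 ((509.8714904785156, 181.5087432861328), 30.298446655273438) [0.48  0.158 0.236] [0.54  0.199 0.244]
66 ((503.019287109375, 176.75506591796875), 25.554527282714844) [0.483 0.155 0.236] [0.524 0.2   0.242]
```

View pics/snapC.png

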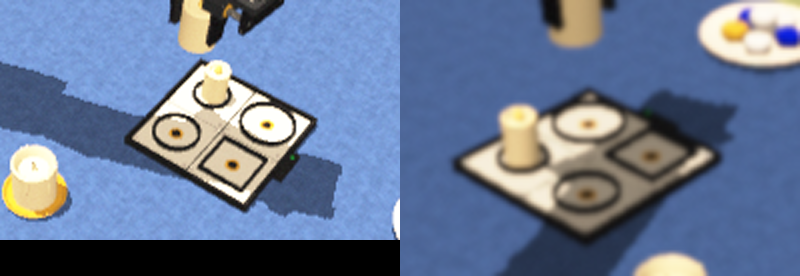

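Request:
carry_out(increments="0 0 0 -0.003 0.003 0.05 0.04; 0 0 0 -0.003 0.003 0.10 0.04; 0 0 0 -0.003 0.003 0.14 0.04; 0 0 0 -0.003 0.003 0.16 0.04; 0 0 0 -0.003 0.003 0.16 0.04")

```text
time: 11.12
ee_pos: [0.5031, 0.1654, 0.0434]
eef_rot: [1.0, -0.005, 0.002, 0.001]
ft_force: [0.4, 0.1, -1.4]
width: 0.0478
```

```bash
python3 snap.py D
python3 - <<'E'
from bench import r
from h import *
s=r.read_state(); e=s["ee_pos"]; print(e.round(4))
for n in ("sceneD","sideD"):
    z=load(n);t=cloud(z).reshape(-1,3); zt=e[2]-.0212+.058
    hs=cv2.cvtColor(z["p"],cv2.COLOR_BGR2HSV).reshape(-1,3)
    m=(abs(t[:,2]-zt)<.005)&(np.hypot(t[:,0]-e[0],t[:,1]-e[1]-.007)<.035)&(hs[:,2]>120)&(hs[:,1]<120)
    t=t[m]; print(len(t),cv2.minEnclosingCircle(t[:,:2].astype(np.float32)*1000), t.min(0).round(3),t.max(0).round(3))
E
```

```text
[0.5044 0.1666 0.0454]
56 ((504.6099853515625, 169.01174926757812), 26.652816772460938) [0.48  0.148 0.077] [0.527 0.192 0.084]
45 ((502.6534423828125, 169.0174560546875), 25.280242919921875) [0.481 0.15  0.077] [0.526 0.187 0.087]
```

View pics/snapD.png

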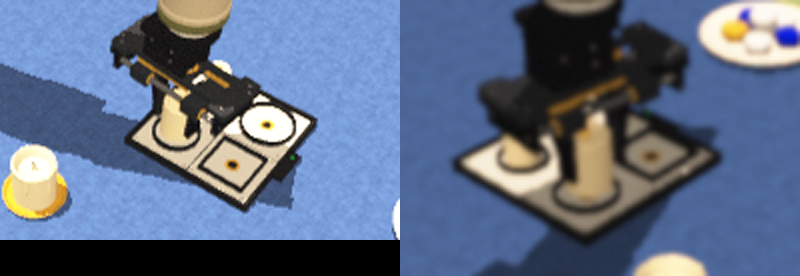

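Request:
carry_out(increments="0 0 0 -0.001 -0.001 0.004 0.04; 0 0 0 -0.001 -0.001 0.008 0.04; 0 0 0 -0.001 -0.001 0.011 0.04; 0 0 0 -0.001 -0.001 0.013 0.04; 0 0 0 -0.001 -0.001 0.014 0.04")

```text
time: 11.85
ee_pos: [0.5035, 0.1676, 0.0313]
eef_rot: [1.0, -0.005, 0.004, 0.001]
ft_force: [-0.8, -0.9, 1.7]
width: 0.0478
```

Request:
carry_out(increments="0 0 0 0 0 0 0.04; 0 0 0 0 0 0 0.04; 0 0 0 0 0 0 0.04; 0 0 0 0 0 0 0.04; 0 0 0 0 0 0 0.04")

```text
time: 12.48
ee_pos: [0.5035, 0.1676, 0.0313]
eef_rot: [1.0, -0.005, 0.004, 0.001]
ft_force: [-0.8, -0.3, 0.5]
width: 0.0478
```

Request:
carry_out(increments="0 0 0 0 0 0 0.055; 0 0 0 0 0 0 0.066; 0 0 0 0 0 0 0.066; 0 0 0 0 0 0 0.066; 0 0 0 0 0 -0.01 0.066")

```text
time: 13.1
ee_pos: [0.5029, 0.1674, 0.0411]
eef_rot: [1.0, -0.005, 0.003, 0.001]
ft_force: [0.6, 0.1, 0.1]
width: 0.0658
```

Request:
carry_out(increments="0 0 0 0 0 -0.04 0.066; 0 0 0 0 0 -0.09 0.066; 0 0 0 0 0 -0.14 0.087; 0 0 0 0.01 0.055 -0.16 0.087; 0 0 0 0.02 0.11 -0.16 0.087")

```text
time: 13.72
ee_pos: [0.5221, 0.0568, 0.2045]
eef_rot: [1.0, -0.004, 0.005, 0.0]
ft_force: [0.8, -0.4, -1.1]
width: 0.0844
```

Request:
carry_out(increments="0 0 0 0.01 0.06 0 0.087; 0 0 0 0.02 0.12 0 0.087; 0 0 0 0.03 0.18 0 0.087; 0 0 0 0.04 0.24 0 0.087; 0 0 0 0.05 0.30 0 0.087")

```text
time: 14.35
ee_pos: [0.5699, -0.2454, 0.2063]
eef_rot: [1.0, -0.004, 0.006, 0.0]
ft_force: [0.6, -0.3, 1.0]
width: 0.0871
```

Request:
carry_out(increments="0 0 0 0 0.04 0 0.087; 0 0 0 0 0.07 0 0.087; 0 0 0 0 0.07 0 0.087; 0 0 0 0 0.07 0 0.087; 0 0 0 0 0.07 0 0.087")

```text
time: 14.98
ee_pos: [0.5699, -0.3138, 0.2067]
eef_rot: [1.0, -0.003, 0.006, 0.0]
ft_force: [0.2, 0.7, 1.1]
width: 0.0872
```

```bash
python3 snap.py E
python3 - <<'E'
from bench import r
from h import *
print(r.read_state()["ee_pos"].round(4))
for n in ("sceneE","sideE"):
  z=load(n);W=cloud(z)
  for c in ((.492,.266,.062),(.502,.174,.068),(.573,-.319,.072)):
    t=W.reshape(-1,3); m=(abs(t[:,2]-c[2])<.004)&(np.hypot(t[:,0]-c[0],t[:,1]-c[1])<.04)
    t=t[m]; print(len(t),cv2.minEnclosingCircle(t[:,:2].astype(np.float32)*1000) if len(t) else 0)
E
```

```text
[ 0.5697 -0.3143  0.2066]
82 ((493.0929260253906, 269.0812683105469), 19.272703170776367)
135 ((504.4515075683594, 173.9050750732422), 23.572423934936523)
348 ((574.2261962890625, -319.08984375), 30.299509048461914)
47 ((489.40155029296875, 267.148681640625), 16.84650421142578)
81 ((501.66668701171875, 173.4136962890625), 24.66730308532715)
192 ((571.9256591796875, -319.6737976074219), 30.66319465637207)
```

View pics/snapE.png

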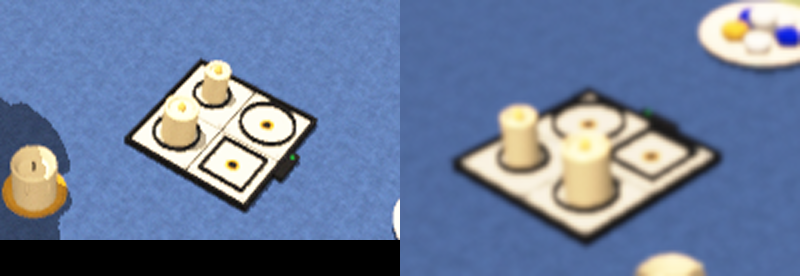

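The votive is seated: top at 68 mm, centred within 2 mm. Next, the pillar at (573,-319).

Request:
carry_out(increments="0 -0.7 0 0.001 0.005 0.03 0.087; 0 -0.7 0 0.001 0.005 0.08 0.087; 0 -0.7 0 0.001 0.005 0.12 0.087; 0 -0.7 0 0.001 0.005 0.16 0.087; 0 -0.7 0 0.001 0.005 0.177 0.087")

```text
time: 15.7
ee_pos: [0.5719, -0.3181, 0.0274]
eef_rot: [1.0, -0.003, -0.001, -0.001]
ft_force: [-0.3, -0.2, 1.1]
width: 0.087
```

Request:
carry_out(increments="0 0 0 0 0 0 0.087; 0 0 0 0 0 0 0.05; 0 0 0 0 0 0 0.05; 0 0 0 0 0 0 0.05; 0 0 0 0 0 0 0.05", squeeze=20)

```text
time: 16.32
ee_pos: [0.5725, -0.3184, 0.0283]
eef_rot: [1.0, -0.003, -0.001, -0.0]
ft_force: [0.5, -0.1, 3.9]
width: 0.0595
```

Request:
carry_out(increments="0 0 0 0 0 0 0.05; 0 0 0 0 0 0 0.05; 0 0 0 0 0 -0.01 0.05; 0 0 0 0 0 -0.03 0.05; 0 0 0 0 0 -0.05 0.05")

```text
time: 16.95
ee_pos: [0.5729, -0.3186, 0.0802]
eef_rot: [1.0, -0.003, -0.0, -0.0]
ft_force: [-0.3, -0.0, -1.5]
width: 0.0596
```

Request:
carry_out(increments="0 0 0 0 0 -0.06 0.05; 0 0 0 0 0 -0.12 0.05; 0 0 0 0 -0.06 -0.13 0.05; 0 0 0 0 -0.12 -0.13 0.05; 0 0 0 0 -0.18 -0.13 0.05")

```text
time: 17.58
ee_pos: [0.5738, -0.1368, 0.2122]
eef_rot: [1.0, -0.003, 0.001, 0.0]
ft_force: [1.5, 0.2, -1.0]
width: 0.0598
```

Request:
carry_out(increments="0 0 0 0 -0.06 0 0.05; 0 0 0 0 -0.12 0 0.05; 0 0 0 0.003 -0.18 0 0.05; 0 0 0 0.006 -0.24 0 0.05; 0 0 0 0.009 -0.30 0 0.05")

```text
time: 18.2
ee_pos: [0.5845, 0.1648, 0.214]
eef_rot: [1.0, -0.003, 0.002, 0.0]
ft_force: [0.4, -0.1, -2.4]
width: 0.0597
```

Request:
carry_out(increments="0 0 0 0 -0.05 0 0.05; 0 0 0 0 -0.08 0 0.05; 0 0 0 0 -0.09 0 0.05; 0 0 0 0 -0.09 0 0.05; 0 0 0 0 -0.09 0 0.05")

```text
time: 18.82
ee_pos: [0.5857, 0.2526, 0.2145]
eef_rot: [1.0, -0.004, 0.002, 0.001]
ft_force: [0.7, -0.2, -1.6]
width: 0.0597
```

Request:
carry_out(increments="0 0 0 -0.004 -0.024 0 0.05; 0 0 0 -0.004 -0.024 0.05 0.05; 0 0 0 -0.004 -0.024 0.10 0.05; 0 0 0 -0.004 -0.024 0.14 0.05; 0 0 0 -0.004 -0.024 0.16 0.05")

```text
time: 19.45
ee_pos: [0.5821, 0.2743, 0.0524]
eef_rot: [1.0, -0.005, 0.001, 0.001]
ft_force: [0.2, 0.9, -1.3]
width: 0.0594
```

```bash
python3 snap.py F
python3 - <<'E'
from bench import r
from h import *
s=r.read_state(); e=s["ee_pos"]; print(e.round(4))
for n in ("sceneF","sideF"):
    z=load(n);t=cloud(z).reshape(-1,3); zt=e[2]-.0283+.072
    hs=cv2.cvtColor(z["p"],cv2.COLOR_BGR2HSV).reshape(-1,3)
    m=(abs(t[:,2]-zt)<.005)&(np.hypot(t[:,0]-e[0],t[:,1]-e[1])<.04)&(hs[:,2]>120)&(hs[:,1]<120)
    t=t[m]; print(len(t),cv2.minEnclosingCircle(t[:,:2].astype(np.float32)*1000), t.min(0).round(3),t.max(0).round(3))
E
```

```text
[0.582  0.275  0.0528]
151 ((581.6013793945312, 271.68243408203125), 30.423355102539062) [0.552 0.242 0.092] [0.609 0.301 0.101]
42 ((580.7022094726562, 269.1412048339844), 29.038122177124023) [0.552 0.241 0.092] [0.607 0.296 0.098]
```

View pics/snapF.png

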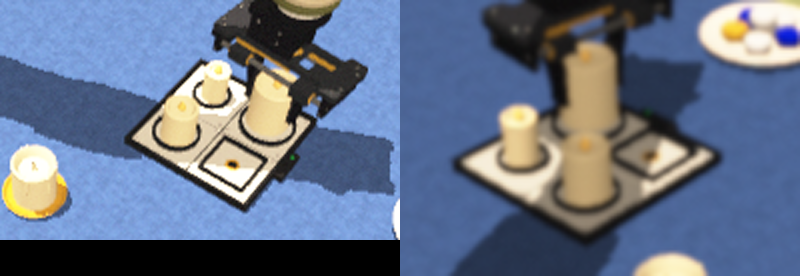

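Request:
carry_out(increments="0 0 0 0 -0.003 0.003 0.05; 0 0 0 0 -0.003 0.007 0.05; 0 0 0 0 -0.003 0.011 0.05; 0 0 0 0 -0.003 0.013 0.05; 0 0 0 0 -0.003 0.0145 0.05")

```text
time: 20.18
ee_pos: [0.5822, 0.2779, 0.0383]
eef_rot: [1.0, -0.005, 0.001, 0.001]
ft_force: [-0.1, -3.0, 8.8]
width: 0.0593
```

Request:
carry_out(increments="0 0 0 0 0 0 0.05; 0 0 0 0 0 0 0.05; 0 0 0 0 0 0 0.05; 0 0 0 0 0 0 0.05; 0 0 0 0 0 0 0.05")

```text
time: 20.8
ee_pos: [0.5822, 0.2779, 0.0384]
eef_rot: [1.0, -0.005, 0.001, 0.001]
ft_force: [0.5, -1.5, 0.4]
width: 0.0597
```

Request:
carry_out(increments="0 0 0 0 0 0 0.07; 0 0 0 0 0 0 0.078; 0 0 0 0 0 0 0.078; 0 0 0 0 0 -0.005 0.078; 0 0 0 0 0 -0.02 0.078")

```text
time: 21.42
ee_pos: [0.5817, 0.2777, 0.0585]
eef_rot: [1.0, -0.005, 0.001, 0.002]
ft_force: [-0.7, 0.3, 0.9]
width: 0.0779
```

Request:
carry_out(increments="0 0 0 0 0 -0.05 0.078; 0 0 0 0 0 -0.10 0.078; 0 0 0 0 0 -0.14 0.087; 0 0 0 0 0.05 -0.15 0.087; 0 0 0 -0.01 0.10 -0.15 0.087")

```text
time: 22.05
ee_pos: [0.5713, 0.1775, 0.2113]
eef_rot: [1.0, -0.005, 0.002, 0.001]
ft_force: [0.1, -1.0, 0.5]
width: 0.0865
```

Request:
carry_out(increments="0 0 -8 -0.01 0.06 0 0.087; 0 0 -16 -0.02 0.12 0 0.087; 0 0 -22.8 -0.03 0.18 0 0.087; 0 0 -22.8 -0.05 0.24 0 0.087; 0 0 -22.8 -0.07 0.30 0 0.087")

```text
time: 22.68
ee_pos: [0.4985, -0.1223, 0.2131]
eef_rot: [0.981, 0.193, 0.003, 0.002]
ft_force: [1.1, -1.2, 0.0]
width: 0.087
```

```bash
python3 snap.py G
cat > go.py <<'E'
import sys
from bench import r
import numpy as np
from scipy.spatial.transform import Rotation as Q
s=r.read_state(); e=s["ee_pos"]; R=Q.from_quat(s["eef_rot"])
x,y,z,yaw=map(float,sys.argv[1:])
Rt=Q.from_euler('z',yaw,degrees=True)*Q.from_quat([1,0,0,0])
print(e.round(4),"turn",(R.inv()*Rt).as_rotvec(degrees=True).round(2),"shift",R.inv().apply(np.array([x,y,z])-e).round(4))
E
python3 go.py .4427 -.313 .20 22.8
python3 - <<'E'
from h import *
for n in ("sceneG","sideG"):
  z=load(n);W=cloud(z)
  for c in ((.492,.266,.062),(.502,.174,.068),(.582,.276,.082),(.443,-.313,.066)):
    t=W.reshape(-1,3); m=(abs(t[:,2]-c[2])<.004)&(np.hypot(t[:,0]-c[0],t[:,1]-c[1])<.04)
    t=t[m]; print(len(t),cv2.minEnclosingCircle(t[:,:2].astype(np.float32)*1000) if len(t) else 0)
print(cv2.minAreaRect(t[:,:2].astype(np.float32)*1000))
E
```

```text
[ 0.4968 -0.1278  0.2132] turn [ 0.37 -0.2  -1.1 ] shift [-0.1188  0.152   0.0138]
81 ((492.6778259277344, 268.82037353515625), 18.707059860229492)
132 ((503.9808044433594, 173.9956817626953), 23.866432189941406)
196 ((584.7086791992188, 274.70379638671875), 31.827524185180664)
274 ((444.5578308105469, -313.3222961425781), 34.70114517211914)
51 ((489.6319580078125, 267.1480407714844), 18.555139541625977)
83 ((500.00054931640625, 175.0809783935547), 25.142822265625)
87 ((579.2412719726562, 275.2557067871094), 30.179824829101562)
212 ((441.9044189453125, -313.3134765625), 36.00104522705078)
((441.6226501464844, -313.161865234375), (52.7037239074707, 50.21404266357422), 22.32989501953125)
```

View pics/snapG.png

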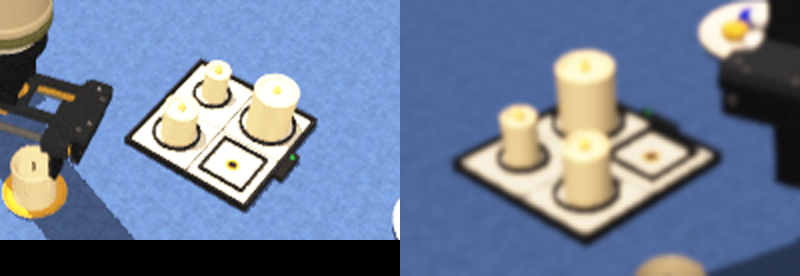

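Three are seated. Moving over the ivory square.

Request:
carry_out(increments="0.4 -0.2 -1 -0.035 0.045 0.01 0.087; 0.4 -0.2 -1 -0.07 0.09 0.014 0.087; 0.4 -0.2 -1 -0.10 0.13 0.014 0.087; 0.4 -0.2 -1 -0.119 0.152 0.014 0.087; 0.4 -0.2 -1 -0.119 0.152 0.014 0.087")

```text
time: 23.4
ee_pos: [0.4416, -0.3153, 0.2008]
eef_rot: [0.981, 0.195, 0.0, 0.0]
ft_force: [-0.4, -0.5, 0.5]
width: 0.087
```

Request:
carry_out(increments="0 0 0 0 0 0.02 0.087; 0 0 0 0 0 0.05 0.087; 0 0 0 0 0 0.07 0.087; 0 0 0 0 0 0.08 0.087; 0 0 0 0 0 0.08 0.087")

```text
time: 24.02
ee_pos: [0.442, -0.3146, 0.121]
eef_rot: [0.981, 0.195, 0.0, 0.0]
ft_force: [0.9, 0.5, -0.2]
width: 0.087
```

```bash
python3 go.py .4427 -.313 .027 22.6
```

```text
[ 0.442  -0.3146  0.121 ] turn [ 0.02 -0.02 -0.08] shift [ 0.0012 -0.0012  0.094 ]
```

Request:
carry_out(increments="0 0 0 0.001 -0.001 0.04 0.087; 0 0 0 0.001 -0.001 0.07 0.087; 0 0 0 0.001 -0.001 0.09 0.087; 0 0 0 0.001 -0.001 0.094 0.087; 0 0 0 0.001 -0.001 0.094 0.087")

```text
time: 24.65
ee_pos: [0.4433, -0.3135, 0.028]
eef_rot: [0.981, 0.195, 0.001, 0.0]
ft_force: [-0.1, -0.7, -0.3]
width: 0.0869
```

Request:
carry_out(increments="0 0 0 0 0 0 0.04; 0 0 0 0 0 0 0.04; 0 0 0 0 0 0 0.04; 0 0 0 0 0 0 0.04; 0 0 0 0 0 0 0.04")

```text
time: 25.28
ee_pos: [0.4434, -0.3135, 0.0281]
eef_rot: [0.981, 0.195, 0.001, 0.0]
ft_force: [0.2, 0.4, -0.1]
width: 0.0499
```

Request:
carry_out(increments="0 0 0 0 0 0 0.04; 0 0 0 0 0 0 0.04; 0 0 0 0 0 0 0.04; 0 0 0 0 0 -0.01 0.04; 0 0 0 0 0 -0.03 0.04")

```text
time: 25.9
ee_pos: [0.4426, -0.3132, 0.0581]
eef_rot: [0.981, 0.195, 0.0, -0.0]
ft_force: [0.2, 0.1, -2.2]
width: 0.0498
```

```bash
python3 go.py .443 -.313 .20 6.65
```

```text
[ 0.4426 -0.3132  0.0581] turn [-1.000e-02 -0.000e+00  1.587e+01] shift [ 4.000e-04 -1.000e-04 -1.419e-01]
```

Request:
carry_out(increments="0 0 0 0 0 -0.05 0.04; 0 0 4 0 0 -0.10 0.04; 0 0 10 0 0 -0.13 0.04; 0 0 16 0 0 -0.142 0.04; 0 0 16 0 0 -0.142 0.04")

```text
time: 26.52
ee_pos: [0.443, -0.3134, 0.2014]
eef_rot: [0.998, 0.057, 0.001, 0.0]
ft_force: [-0.8, 0.0, -2.2]
width: 0.0499
```

```bash
python3 go.py .593 .185 .20 6.65
```

```text
[ 0.443  -0.3134  0.2014] turn [ 0.05 -0.1  -0.09] shift [ 0.206  -0.478   0.0013]
```

Request:
carry_out(increments="0 0 0 0.024 -0.055 0 0.04; 0 0 0 0.048 -0.11 0 0.04; 0 0 0 0.071 -0.165 0 0.04; 0 0 0 0.095 -0.22 0 0.04; 0 0 0 0.118 -0.275 0 0.04")

```text
time: 27.15
ee_pos: [0.5286, -0.0249, 0.2006]
eef_rot: [0.998, 0.059, 0.0, 0.0]
ft_force: [1.1, 0.1, -1.5]
width: 0.0498
```

Request:
carry_out(increments="0 0 0 0.024 -0.055 0 0.04; 0 0 0 0.048 -0.11 0 0.04; 0 0 0 0.071 -0.165 0 0.04; 0 0 0 0.086 -0.2 0 0.04; 0 0 0 0.086 -0.2 0 0.04")

```text
time: 27.78
ee_pos: [0.5895, 0.1876, 0.1988]
eef_rot: [0.998, 0.063, -0.001, -0.0]
ft_force: [0.0, -0.4, -2.0]
width: 0.0497
```

```bash
python3 go.py .593 .185 .055 6.65
```

```text
[0.5895 0.1876 0.1988] turn [-0.02  0.11  0.52] shift [0.0034 0.003  0.1438]
```

Request:
carry_out(increments="0 0 0.5 0.003 0.003 0.04 0.04; 0 0 0.5 0.003 0.003 0.09 0.04; 0 0 0.5 0.003 0.003 0.125 0.04; 0 0 0.5 0.003 0.003 0.144 0.04; 0 0 0.5 0.003 0.003 0.144 0.04")

```text
time: 28.4
ee_pos: [0.592, 0.184, 0.0538]
eef_rot: [0.998, 0.058, -0.002, 0.0]
ft_force: [-0.1, 0.1, -0.6]
width: 0.0496
```

```bash
python3 snap.py H; python3 go.py .593 .185 .038 6.65
python3 - <<'E'
from bench import r
from h import *
s=r.read_state(); e=s["ee_pos"]
for n in ("sceneH","sideH"):
    z=load(n);t=cloud(z).reshape(-1,3); zt=e[2]-.028+.066
    hs=cv2.cvtColor(z["p"],cv2.COLOR_BGR2HSV).reshape(-1,3)
    m=(abs(t[:,2]-zt)<.005)&(np.hypot(t[:,0]-e[0],t[:,1]-e[1])<.045)&(hs[:,2]>120)&(hs[:,1]<120)
    t=t[m]; print(len(t),cv2.minAreaRect(t[:,:2].astype(np.float32)*1000) if len(t) else 0)
E
```

```text
[0.5935 0.1849 0.0562] turn [-0.04 -0.    0.02] shift [-0.0005 -0.0001  0.0182]
115 ((591.1031494140625, 183.47427368164062), (50.54585647583008, 53.81398010253906), 8.03964614868164)
46 ((595.098388671875, 170.07125854492188), (57.50666427612305, 30.24928092956543), 30.717952728271484)
```

View pics/snapH.png

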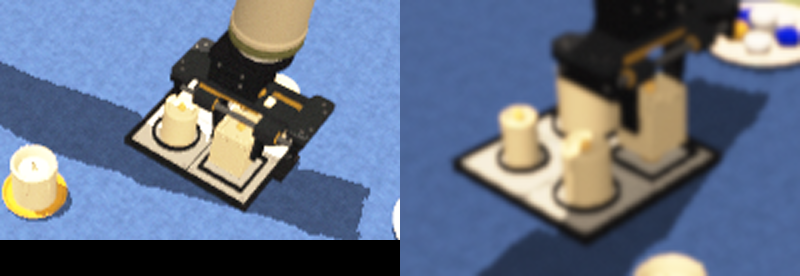

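Request:
carry_out(increments="0 0 0 0 -0.001 0.004 0.04; 0 0 0 0 -0.001 0.009 0.04; 0 0 0 0 -0.001 0.013 0.04; 0 0 0 0 -0.001 0.016 0.04; 0 0 0 0 -0.001 0.018 0.04")

```text
time: 29.12
ee_pos: [0.5932, 0.186, 0.0381]
eef_rot: [0.998, 0.058, -0.0, -0.0]
ft_force: [-8.0, -2.7, 16.3]
width: 0.0497
```

Request:
carry_out(increments="0 0 0 0 0 0 0.04; 0 0 0 0 0 0 0.04; 0 0 0 0 0 0 0.04; 0 0 0 0 0 0 0.04; 0 0 0 0 0 0 0.04")

```text
time: 29.75
ee_pos: [0.5934, 0.1859, 0.0382]
eef_rot: [0.998, 0.058, -0.0, -0.0]
ft_force: [0.1, -0.0, 0.1]
width: 0.0498
```

Request:
carry_out(increments="0 0 0 0 0 0 0.058; 0 0 0 0 0 0 0.068; 0 0 0 0 0 0 0.068; 0 0 0 0 0 -0.005 0.068; 0 0 0 0 0 -0.02 0.068")

```text
time: 30.38
ee_pos: [0.5929, 0.1858, 0.0583]
eef_rot: [0.998, 0.058, -0.001, -0.0]
ft_force: [-0.1, 0.4, -0.4]
width: 0.0679
```

Request:
carry_out(increments="0 0 0 0 0 -0.05 0.068; 0 0 0 0 0 -0.10 0.068; 0 0 0 0 0 -0.15 0.068; 0 0 0 0 0.05 -0.17 0.068; 0 0 0 0 0.10 -0.17 0.068")

```text
time: 31.0
ee_pos: [0.6058, 0.0859, 0.2321]
eef_rot: [0.998, 0.059, 0.002, -0.001]
ft_force: [0.8, 0.2, -1.0]
width: 0.0677
```

Request:
carry_out(increments="0 0 0 0 0.05 0 0.068; 0 0 0 0 0.1 0 0.068; 0 0 0 0 0.12 0 0.068; 0 0 0 0 0.12 0 0.068; 0 0 0 0 0.12 0 0.068")

```text
time: 31.62
ee_pos: [0.6199, -0.0307, 0.2323]
eef_rot: [0.998, 0.06, 0.002, -0.001]
ft_force: [0.3, 1.3, -0.2]
width: 0.0677
```

```bash
python3 snap.py I
python3 - <<'E'
from h import *
for n in ("sceneI","sideI"):
  z=load(n);W=cloud(z)
  for k,c in dict(tea=(.492,.266,.062),vot=(.502,.174,.068),pil=(.582,.276,.082),sq=(.593,.185,.076),wp=(.431,-.035,.070),wv=(.480,-.175,.058)).items():
    t=W.reshape(-1,3); m=(abs(t[:,2]-c[2])<.004)&(np.hypot(t[:,0]-c[0],t[:,1]-c[1])<.045)
    t=t[m]; print(n,k,len(t),np.round(cv2.minEnclosingCircle(t[:,:2].astype(np.float32)*1000)[0]) if len(t) else 0, np.median(t[:,2]).round(4), cv2.minAreaRect(t[:,:2].astype(np.float32)*1000)[2] if k=="sq" else "")
E
```

```text
sceneI tea 83 [492. 267.] 0.0613 
sceneI vot 35 [515. 183.] 0.0671 
sceneI pil 191 [582. 275.] 0.0804 
sceneI sq 21 [616. 188.] 0.0764 8.3381986618042
sceneI wp 146 [431. -36.] 0.0688 
sceneI wv 131 [ 482. -174.] 0.0568 
sideI tea 47 [488. 268.] 0.0612 
sideI vot 82 [501. 174.] 0.0665 
sideI pil 83 [578. 276.] 0.0808 
sideI sq 100 [589. 184.] 0.0752 3.1688568592071533
sideI wp 100 [428. -36.] 0.0679 
sideI wv 94 [ 479. -175.] 0.056
```

View pics/snapI.png

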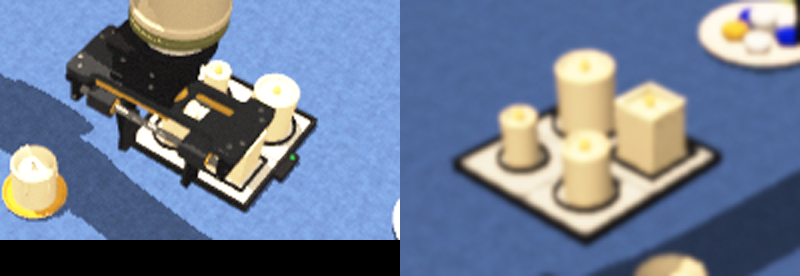

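Request:
carry_out(increments="0 0 0 0 0.05 0 0.068; 0 0 0 0 0.1 0 0.068; 0 0 0 0 0.15 0 0.068; 0 0 0 0 0.15 0 0.068; 0 0 0 0 0.15 0 0.068")

```text
time: 32.35
ee_pos: [0.6384, -0.1779, 0.2317]
eef_rot: [0.998, 0.061, 0.002, -0.001]
ft_force: [-0.4, 1.0, 0.1]
width: 0.0679
```

```bash
python3 snap.py J
python3 - <<'E'
from h import *
z=load("sceneJ");W=cloud(z)
cv2.imwrite("pics/sceneJ.png",z["p"])
for k,c in dict(vot=(.502,.174,.068),sq=(.593,.185,.076)).items():
    t=W.reshape(-1,3); m=(abs(t[:,2]-c[2])<.005)&(np.hypot(t[:,0]-c[0],t[:,1]-c[1])<.045)
    t=t[m]; print(k,len(t),cv2.minAreaRect(t[:,:2].astype(np.float32)*1000), np.median(t[:,2]).round(4))
    A=np.c_[t[:,:2]-t[:,:2].mean(0),np.ones(len(t))]; print(np.linalg.lstsq(A,t[:,2],rcond=None)[0].round(3))
E
```

```text
vot 163 ((504.0019226074219, 174.20071411132812), (46.47109603881836, 47.63318634033203), 11.97541332244873) 0.0667
[ 0.005 -0.006  0.067]
sq 229 ((593.0335083007812, 186.2031707763672), (51.00572967529297, 54.198368072509766), 6.401648044586182) 0.0752
[ 0.008 -0.001  0.075]
```

View pics/sceneJ.png

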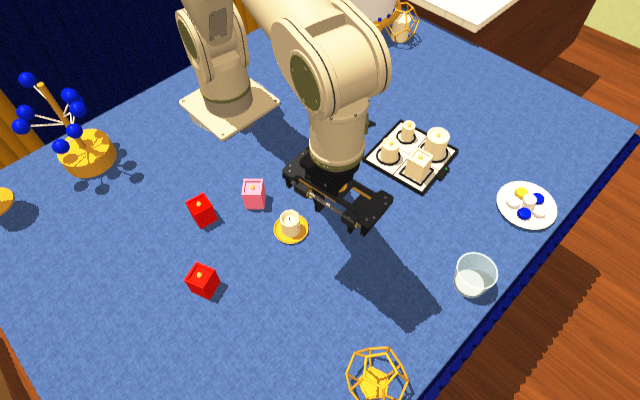

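All four candles stand level in the tray. The wax candles and the red and pink look-alikes are where they were. Handing in.

```bash
python3 -c "
from bench import r
print(r.close_job())"
```

```text
the job is handed in; nothing more can be done
None
```

I set the tealight, votive, pillar and ivory square upright in their own cradles, one at a time, and handed the job in at about 32 s.

- **Seating:** In the last pictures the tops read about 61, 67, 81 and 75 mm. Seated tops should be 62, 68, 82 and 76 mm, and the depth reads about 1 mm low throughout. The candle centres are within about 4 mm of their cradle centres, against 6 mm of play. The votive and square tops read level, and the square lies at 6.4° against the tray's 6.65°.
- **Left alone:** Both wax candles measured at their starting positions after the last placement, within about 2 mm. The red and pink look-alikes were not touched and look unmoved in the last picture.
- **Off plan:** I gripped the votive about 7 mm off its axis. I measured the offset while holding it and allowed for it when placing. The square touched down with a brief 16 N force, which was gone by the next reading.
- **Disagreement:** The scene and side views differ by 2 to 5 mm on some positions, mostly in x. My last scene view of the wax pillar was just before the gripper moved in front of it.

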